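Put the bottle, jar and tip box back on their own lab stations

TASK

Three things on this lab bench stand on each other's stations. Using the empty rubber mat as the free spot (set one of them down on the middle of the mat and let go of it there on the way), rearrange them so that the reagent bottle stands on the middle of the magnetic stirrer's plate, the sample jar on the middle of the balance's pan, and the tip box flat inside the aluminium tray, squarely and in its middle. Keep them upright, set them down rather than drop them, and leave the timer, the beaker and the pipette where they are.

Things in the scene. Friction and masses are not known exactly. Their poses are not given: they have to be found in the camera images.
- bottle: Reagent bottle: clear glass body with a paper label and a narrower orange screw cap. Body 56 mm diameter and straight-sided up to 68 mm height, shoulder narrowing to 34 mm, cap 40 mm diameter from 86 to 108 mm height; about 220 g. Origin: centre of the underside, z up along the bottle; round, so its yaw means nothing. At the start it stands on the balance.
- jar: Sample jar: white plastic with paper label and white screw lid. Body 52 mm diameter, lid 55 mm diameter from 60 to 78 mm height (the top); about 120 g. Origin: centre of the underside, z up; round, so its yaw means nothing. At the start it stands in the aluminium tray.
- tipbox: Pipette-tip box: closed clear plastic box with a yellow band round the middle and blue tips inside, 88 mm long (its x), 58 mm wide (its y), 56 mm high, vertical sides; about 140 g. Origin: centre of the underside, z up. Best gripped across its 58 mm width. At the start it stands on the stirrer.
- balance: Small laboratory balance, fixed: white housing 122 x 120 mm with a dark display at its -x end and a round steel weighing pan of 90 mm diameter, flat. Origin: at bench level straight below the centre of the pan; the pan's top is 44 mm above it. z up. The pan does not give.
- stirrer: Magnetic stirrer, fixed: blue housing with a black knob at its -x end and a flat white ceramic plate, 96 mm (x) by 106 mm (y). Origin: at bench level straight below the centre of the plate; the plate's top is 50 mm above it. z up.
- tray: Tip-box tray, fixed: shallow aluminium tray, outside 118 mm (its x) by 86 mm (its y) by 13 mm high, walls 5 mm thick, inside 108 x 76 mm, floor 5 mm thick. Origin: centre of its underside, at bench level, so the inner floor is 5 mm above it. z up. The tip box fits flat inside with its long side along the tray's long side (x), either way round.
- mat: Black rubber mat, square, 110 x 110 mm, 4 mm thick, fixed to the bench; empty at the start: the free spot. Origin: centre of its underside; its top is 4 mm above it.
- timer: Bystander, not to be disturbed: small white digital timer lying flat, 44 x 56 x 16 mm. Origin: centre of the underside.
- beaker: Bystander, not to be disturbed: small open glass beaker, 52 mm diameter, 60 mm high. Origin: centre of the underside.
- pipette: Bystander, not to be disturbed: grey and blue hand pipette lying flat, about 270 mm long along its x (130 mm to the button end at -x, 138 mm to the tip at +x), 22 mm high. Origin: on the underside near the middle.
Not all that is in view belongs to the job. Leave any purple look-alike of the tipbox alone. Leave any purple look-alike of the jar alone.

How it is judged:
By the outcome, as a careful person would: the job done as asked, in the order asked, and still so for the second after the job is handed in, with the robot touching nothing.
It also fails if it takes over 120 s, if anything falls off the work surface, if the arm or the gripper's body presses on something with over 40 N, if the wrist force passes 120 N, or if a joint passes its speed limit or range.

ROBOT

A 6-joint arm with a two-finger parallel gripper is mounted at the origin on the work surface. World frame = base frame: x ahead of the robot, y to its left, z up, the work surface at z = 0. Lengths are in m, angles in degrees, forces in N, time in s.
With the tool pointing down it reaches from about 0.35 to 0.875 m from the base axis. Payload 4.2 kg.
Tool frame: the origin (TCP) lies midway between the tips of the shut fingers; the grasp point (between the pads) lies 19 mm behind it; z points along the fingers, y is the line along which they close (so a half turn about z gives the same grasp; the last joint's range is limited). The gripper opens to 87 mm and grips with 3 to 60 N. Pads are 19 mm wide; open, the fingers measure 117 mm over their backs; the gripper's body (75 mm by 190 mm) begins 51 mm behind the grasp point.
Start: joints at [78.53, 22.042, 0.453, 0, -68.411, -14.817], TCP at [0.277, 0.56, 0.201] pointing down, gripper open.
Joint ranges: [-179.83, 179.83], [-69.29, 118.12], [-61.27, 80.66], [-181.25, 117.63], [-171.15, -9.14], [-177.46, 177.46]. Speed limits (degrees/s): [159.86, 159.86, 180, 180, 180, 180].

INTERFACE

Orientations are given as a 3x3 rotation matrix whose columns are the frame's x, y, z axes.
In Python, from station import sense, capture, finish_job, silhouettes, landmark_of gives the robot as it stands.
- The arm moves only by the tool step_arm, never from a script. Its arguments are lists of equal length, an entry for each row: "linear": the shift along the tool's x, y, z in mm, a list of three; "delta_rot": the turn, a rotation vector about the tool's x, y, z in rad, a list of three; "grip": the finger opening in mm, from 0 to 87. A call has 1 to 10 rows; each row shifts and turns the commanded pose from where the row before left it, along the tool's axes as they then stand; what a row does not reach is not made up. A row lasts 1/8 s, in which the tool goes at most 62.5 mm and 10.7 degrees, less where a joint would pass 70% of its speed; a pose out of reach is approached as far as the arm can. A call with a gripper value outside its range is refused whole. The fingers move at their own pace and stop on an object; the grip force is fixed at half the most. Time passes only in rows, so rows that do not move let the fingers close. It gives the time, the measured TCP pose, the force, the opening and the grip force at its end, in the units of the state.
- sense(): the state, without advancing time (a new reading comes with each control period).
- capture(name): name is "scene" or "side" or "wrist"; returns a dict with "img" (420x560x3 uint8, red, green, blue), "fx", "fy", "cx", "cy" (pixels), "world_to_cam" (4x4, takes a point from world to camera coordinates); the wrist camera has in their place "mount" (4x4, takes a point from camera to tool coordinates, whose origin is the TCP and whose axes are the flange's). Camera axes: x right, y up, looking along -z (the intrinsics and any distortion apply to the point x, -y, -z); pixel columns grow to the right and rows downward; lengths in m; the calibration is good to about 2 mm. A picture is of the moment at which its call begins: read the wrist's pose just before it. There is no depth.
- finish_job(): hands the job in; it is judged then, once.
Trained networks look in the newest picture that a camera, given by its name, has taken for a name from the list of things; names that differ only in an ending like _2 or _b are one class to them, and where a whole thing is asked for, a point or a joint stands for the part that bears it (a point fixed in the world has none). Each returns a list of dicts, best first, with "score" (0 to 1); they miss things now and then, are a little off and sometimes report something else, mostly with a low value. They report only what shows in the picture. A call takes as long as a camera call. They do not tell look-alikes from the thing itself.
- silhouettes(camera, label): "mask" (420x560 bool, what is visible of it) and "point" ([column, row] in pixels, amid what is visible of it).
- landmark_of(camera, label): "point" ([column, row] in pixels: a listed point, or the origin of a listed thing).
The state is a dict: "time_s": time; "joints": joint angles; "joint_velocities": joint speeds; "effort": joint torques, N m; "tcp_pos": TCP position; "ee_rot": TCP orientation; "wrist_force": force on the tool from outside, world axes, zero at the start; "moment": the same for the moment, N m; "gripper_width": opening from 0.0 (shut) to 1.0 (fully open); "gripper_force": force on a finger pad.
Only numpy, scipy, OpenCV 4.12 (cv2) and the standard library are available. Lean on these libraries where they do the work, as an engineer would, in place of code of your own. Each camera call takes 0.05 s, during which the arm holds its last target. There are 200 camera calls.

## Working session

There is one attempt and no reset: what is moved stays moved. The work goes in short steps, Python scripts to look and compute and a tool call to move; the robot and the scene stay as the last step left them, time stands still between calls to the robot, and variables do not carry over. Pictures are saved under pics/ and viewed, at most 14 in all, crops included, and the job is handed in when it is done.

Besides the shell and the picture viewer there is one more tool, called by a JSON object that holds its "name" and its "arguments". step_arm: Moves the arm, as the interface text tells. Its arguments: {"type":"object","properties":{"linear":{"type":"array"},"delta_rot":{"type":"array"},"grip":{"type":"array"}},"required":["linear","delta_rot","grip"]}

```bash
mkdir -p pics; ls; cat > h.py <<'E'
import numpy as np, cv2
from station import *
def cam(name):
    s=sense(); c=capture(name)
    if 'world_to_cam' not in c:
        T=np.eye(4);T[:3,:3]=s['ee_rot'];T[:3,3]=s['tcp_pos']
        c['world_to_cam']=np.linalg.inv(T@c['mount'])
    return c
def ray(c,p,z):
    d=np.array([(p[0]-c['cx'])/c['fx'],-(p[1]-c['cy'])/c['fy'],-1])
    M=np.linalg.inv(c['world_to_cam']);o=M[:3,3];d=M[:3,:3]@d
    return (o+d*(z-o[2])/d[2])
def proj(c,P):
    q=c['world_to_cam']@np.r_[P,1]
    return np.array([c['cx']+c['fx']*q[0]/-q[2],c['cy']-c['fy']*q[1]/-q[2]])
def save(c,f): cv2.imwrite('pics/'+f,c['img'][:,:,::-1])
E
python3 - <<'E'
from h import *
s=sense();print(s)
cs={}
for n in('scene','side','wrist'):
    c=cam(n);save(c,n+'0.png');print(n,[k for k in c],c['fx'],c['cx'],c['cy'],np.linalg.inv(c['world_to_cam'])[:3].round(3).tolist())
    if n=='wrist':print(c['mount'].round(4).tolist());continue
    for l,z in dict(bottle=.044,jar=.005,tipbox=.05,balance=0,stirrer=0,tray=0,mat=0,timer=0,beaker=0,pipette=0).items():
        for r in landmark_of(n,l)[:3]: print(n,l,round(r['score'],2),np.round(r['point']),ray(c,r['point'],z).round(3))
E
```

```text
pics
{'time_s': 0.0, 'joints': array([ 7.85313420e+01,  2.20916453e+01,  3.79887378e-01, -2.86265859e-02,
       -6.84100072e+01, -1.48182653e+01]), 'joint_velocities': array([ 0.02133568, -0.0926215 ,  0.04983022,  0.03074608, -0.07627051,
        0.08048532]), 'effort': array([ 6.68533012e-04, -3.90669179e+01,  1.87399900e+01,  4.21972051e+00,
        1.10082564e-02, -1.88537529e-04]), 'tcp_pos': array([0.27647533, 0.55980737, 0.199852  ]), 'ee_rot': array([[ 8.96505919e-01, -4.43030886e-01, -8.77847724e-04],
       [-4.43031746e-01, -8.96503715e-01, -1.99035327e-03],
       [ 9.47942250e-05,  2.17327789e-03, -9.99997634e-01]]), 'wrist_force': array([-0.64850474,  0.11521138,  0.8495167 ]), 'moment': array([ 0.04127966,  0.01773302, -0.02219978]), 'gripper_force': 0.0, 'gripper_width': 1.0030000755922786}
scene ['img', 'fx', 'fy', 'cx', 'cy', 'world_to_cam'] 419.56565018230583 275.3578385236009 205.44487515174586 [[0.819, -0.435, 0.374, 0.932], [0.574, 0.636, -0.516, -0.532], [-0.014, 0.637, 0.771, 0.856]]
scene bottle 0.91 [338. 124.] [0.514 0.374 0.044]
scene jar 0.55 [253. 270.]
[... 1068 characters left out ...]
.] [0.511 0.375 0.   ]
side stirrer 0.36 [246. 130.] [0.524 0.453 0.   ]
side tray 0.77 [304. 278.] [ 0.596 -0.15   0.   ]
side mat 0.61 [250. 191.] [0.51  0.149 0.   ]
side timer 0.92 [278. 228.] [0.561 0.003 0.   ]
side beaker 0.79 [348. 263.] [ 0.697 -0.124  0.   ]
side beaker 0.75 [246. 130.] [0.524 0.449 0.   ]
side pipette 0.72 [337. 180.] [0.748 0.159 0.   ]
wrist ['img', 'fx', 'fy', 'cx', 'cy', 'mount', 'world_to_cam'] 364.4492713867065 277.2967209929733 214.5666446946321 [[-0.443, 0.857, 0.262, 0.349], [-0.896, -0.424, -0.13, 0.526], [0.0, -0.292, 0.956, 0.385]]
[[-0.0007, 0.9563, 0.2924, 0.0802], [1.0, 0.0007, 0.0002, -0.001], [-0.0, 0.2924, -0.9563, -0.1836], [0.0, 0.0, 0.0, 1.0]]
```

View pics/scene0.png

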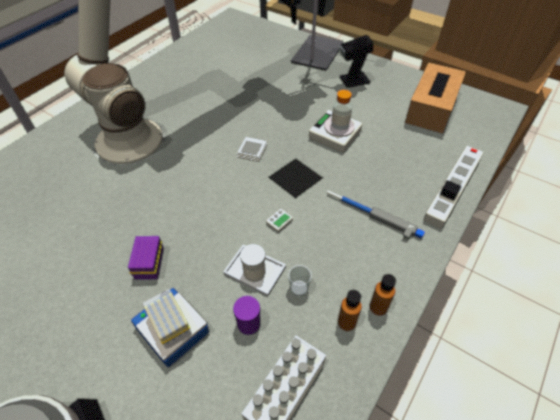

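View pics/side0.png

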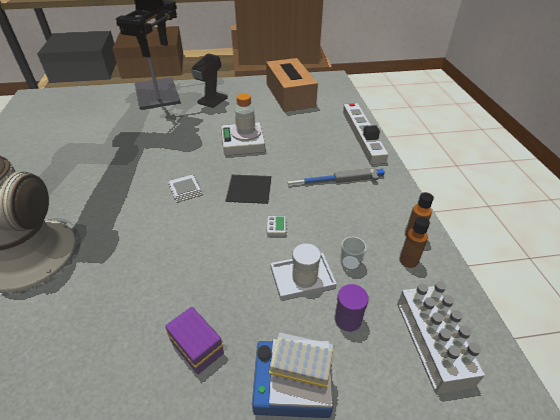

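Both views agree. Scene camera pixels, with the candidates for each thing:
- **Bottle:** clear with orange cap on the balance at (342,112). The amber bottles at (350,310) and (383,295) are not it.
- **Jar:** white, in the tray at (253,262). The purple look-alike is at (247,315).
- **Tip box:** yellow band, on the stirrer at (168,318). The purple look-alike is at (146,257).

The mat is at (296,177). I'll hover above the bottle first and check it close up with the wrist camera before reaching.

{"name": "step_arm", "arguments": {"linear": [[0,0,-30],[0,0,-30],[0,0,-30],[40,30,0],[40,30,0],[40,30,0],[40,30,0],[40,30,0],[40,30,0],[0,0,0]], "delta_rot": [[0,0,-0.153],[0,0,-0.153],[0,0,-0.153],[0,0,0],[0,0,0],[0,0,0],[0,0,0],[0,0,0],[0,0,0],[0,0,0]], "grip": [87,87,87,87,87,87,87,87,87,87]}}

```text
time_s: 2.4
tcp_pos: [0.519, 0.3781, 0.2904]
ee_rot: [[1.0, -0.005, -0.0], [-0.005, -1.0, -0.001], [-0.0, 0.001, -1.0]]
wrist_force: [-0.1, 0.5, -0.1]
gripper_width: 0.999
gripper_force: 0.0
```

```bash
python3 - <<'E'
from h import *
print(sense()['tcp_pos'],sense()['ee_rot'].round(3).tolist())
c=cam('wrist');save(c,'w1.png')
for l,z in dict(bottle=.044,balance=0,mat=0).items():
    for r in landmark_of('wrist',l)[:2]: print(l,round(r['score'],2),np.round(r['point']),ray(c,r['point'],z).round(4))
# orange cap centroid
hsv=cv2.cvtColor(c['img'],cv2.COLOR_RGB2HSV)
m=((hsv[...,0]>5)&(hsv[...,0]<20)&(hsv[...,1]>180)&(hsv[...,2]>120)).astype(np.uint8)
n,_,st,ce=cv2.connectedComponentsWithStats(m)
for i in np.argsort(-st[1:,4])[:2]+1: print(st[i],ce[i],ray(c,ce[i],.152).round(4))
E
```

```text
[0.51902775 0.3780805  0.29042006] [[1.0, -0.005, -0.0], [-0.005, -1.0, -0.001], [-0.0, 0.001, -1.0]]
bottle 0.64 [278. 176.] [0.5163 0.3779 0.044 ]
mat 0.68 [446. 176.] [0.5065 0.1569 0.    ]
[258 178  40  29 627] [276.26475279 190.44657097] [0.524 0.38  0.152]
[278 206  18   3  32] [286.34375 207.375  ] [0.508  0.3708 0.152 ]
```

View pics/w1.png

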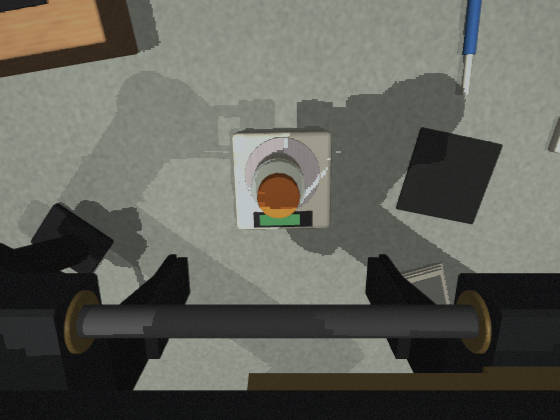

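The picture shows the clear bottle with its orange cap at (278,195) on the balance, so the choice is right. The mat is at (449,175). Next I'll fit the cap, pan and mat centres.

```bash
python3 - <<'E'
from h import *
c=cam('wrist')
for p,z in [((278.5,195.5),.152),((282,174),.044),((449,175),.004)]: print(ray(c,p,z).round(4))
g=cv2.cvtColor(c['img'],cv2.COLOR_RGB2GRAY)
m=(c['img'].max(2)<60).astype(np.uint8);m[:,:390]=0;m[:,520:]=0;m[:110]=0;m[240:]=0
n,l,st,ce=cv2.connectedComponentsWithStats(m);i=1+np.argmax(st[1:,4])
r=cv2.minAreaRect(np.argwhere(l==i)[:,::-1].astype(np.float32));print(r,ray(c,r[0],.004).round(4))
P=[ray(c,q,.004)[:2] for q in cv2.boxPoints(r)];print(np.round(P,4).tolist(),np.linalg.norm(P[0]-P[1]),np.linalg.norm(P[1]-P[2]))
cv2.imwrite('pics/w1c.png',cv2.resize(c['img'][120:240,220:340,::-1],None,fx=5,fy=5,interpolation=2))
E
```

```text
[0.5163 0.381  0.152 ]
[0.5158 0.3765 0.044 ]
[0.5071 0.1578 0.004 ]
((450.8175964355469, 175.0970458984375), (83.54792022705078, 91.30500030517578), 16.990825653076172) [0.507  0.1554 0.004 ]
[[0.4642, 0.2209], [0.5776, 0.1985], [0.5476, 0.0932], [0.4296, 0.1082]] 0.1155878656513514 0.1095655188540521
```

View pics/w1c.png

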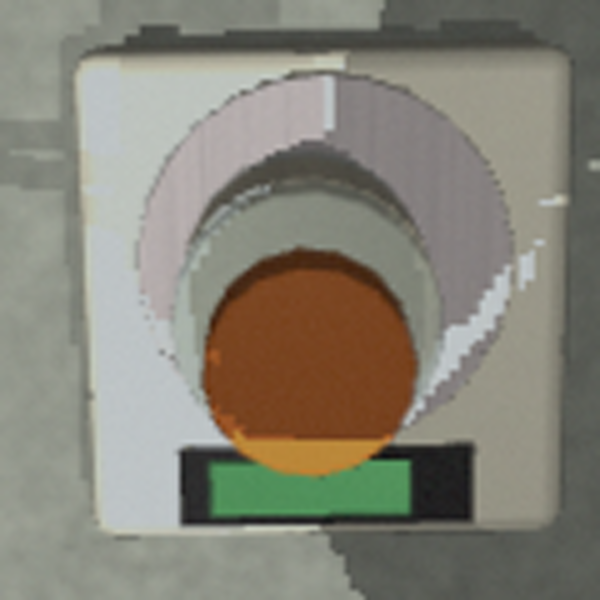

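```bash
python3 - <<'E'
from h import *
c=cam('wrist')
for p,z in [((282.2,193.8),.152),((285,171),.044),((285,171+1.5),.044)]: print(ray(c,p,z).round(4))
E
```

```text
[0.5177 0.3778 0.152 ]
[0.5193 0.3732 0.044 ]
[0.5174 0.3732 0.044 ]
```

{"name": "step_arm", "arguments": {"linear": [[-1.5,0,40],[0,0,40],[0,0,40],[0,0,30],[0,0,20],[0,0,0],[0,0,0],[0,0,0],[0,0,0],[0,0,0]], "delta_rot": [[0,0,0],[0,0,0],[0,0,0],[0,0,0],[0,0,0],[0,0,0],[0,0,0],[0,0,0],[0,0,0],[0,0,0]], "grip": [87,87,87,87,87,87,30,30,30,30]}}

```text
time_s: 3.95
tcp_pos: [0.5154, 0.3805, 0.1215]
ee_rot: [[1.0, 0.0, 0.001], [0.0, -1.0, 0.001], [0.001, -0.001, -1.0]]
wrist_force: [0.6, -0.5, 0.6]
gripper_width: 0.635
gripper_force: 0.0
```

{"name": "step_arm", "arguments": {"linear": [[0,0,0],[0,0,0],[0,0,0],[0,0,-5]], "delta_rot": [[0,0,0],[0,0,0],[0,0,0],[0,0,0]], "grip": [30,30,30,30]}}

```text
time_s: 4.45
tcp_pos: [0.5148, 0.3801, 0.1252]
ee_rot: [[1.0, -0.0, -0.002], [-0.0, -1.0, -0.001], [-0.002, 0.001, -1.0]]
wrist_force: [0.3, -0.3, -1.7]
gripper_width: 0.447
gripper_force: 30.0
```

{"name": "step_arm", "arguments": {"linear": [[0,0,-30],[0,0,-40],[0,0,-40],[0,30,0],[-2,42,0],[-2,42,0],[-2,42,0],[-2,42,0],[0,25,0],[0,0,0]], "delta_rot": [[0,0,0],[0,0,0],[0,0,0],[0,0,0],[0,0,0],[0,0,0],[0,0,0],[0,0,0],[0,0,0],[0,0,0]], "grip": [30,30,30,30,30,30,30,30,30,30]}}

```text
time_s: 5.7
tcp_pos: [0.5071, 0.1561, 0.2362]
ee_rot: [[1.0, -0.002, -0.0], [-0.002, -1.0, 0.0], [-0.0, -0.0, -1.0]]
wrist_force: [0.7, -0.1, -1.6]
gripper_width: 0.45
gripper_force: 30.0
```

```bash
python3 - <<'E'
from h import *
s=sense();print(s['tcp_pos'],s['gripper_force'],s['wrist_force'])
def quad(c,box):
    m=(c['img'].max(2)<60).astype(np.uint8);x0,x1,y0,y1=box;k=np.zeros_like(m);k[y0:y1,x0:x1]=1;m*=k
    n,l,st,ce=cv2.connectedComponentsWithStats(m);i=1+np.argmax(st[1:,4])
    h=cv2.convexHull(np.argwhere(l==i)[:,::-1].astype(np.int32))
    q=cv2.approxPolyDP(h,6,True)[:,0];return q
for n,b in (('scene',(255,335,150,205)),('side',(215,285,165,210))):
    c=cam(n);q=quad(c,b);P=np.array([ray(c,p,.004)[:2] for p in q]);print(n,q.tolist(),P.round(4).tolist(),P.mean(0).round(4))
c=cam('wrist');save(c,'w2.png')
for r in landmark_of('wrist','mat')[:2]: print(round(r['score'],2),np.round(r['point']),ray(c,r['point'],0).round(4))
E
```

```text
[0.50705635 0.15609272 0.23615086] 29.97606486082077 [ 0.67508672 -0.07382859 -1.58688869]
scene [[320, 178], [295, 197], [269, 177], [296, 160]] [[0.5646, 0.1894], [0.5455, 0.092], [0.4452, 0.1127], [0.4705, 0.2115]] [0.5064 0.1514]
side [[270, 177], [267, 202], [226, 201], [232, 176]] [[0.5676, 0.1948], [0.547, 0.0945], [0.4442, 0.1131], [0.4651, 0.2139]] [0.5059 0.154 ]
0.88 [281. 173.] [0.5109 0.1549 0.    ]
0.35 [ 95. 162.] [0.5231 0.3694 0.    ]
```

View pics/w2.png

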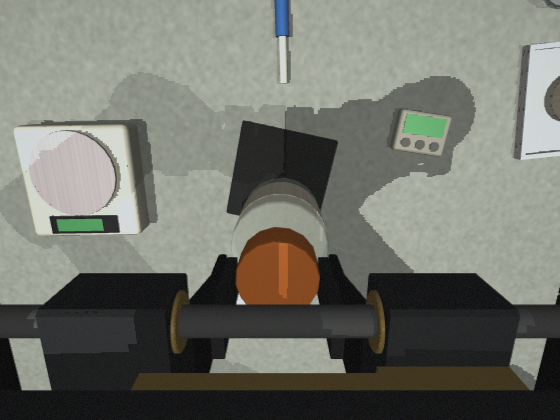

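The bottle is held upright over the mat, with its cap at about (278,269). The pan is clear at (73,172).

{"name": "step_arm", "arguments": {"linear": [[0,0,40],[0,0,40],[0,0,35],[0,0,20],[0,0,12],[0,0,4],[0,0,2],[0,0,0]], "delta_rot": [[0,0,0],[0,0,0],[0,0,0],[0,0,0],[0,0,0],[0,0,0],[0,0,0],[0,0,0]], "grip": [30,30,30,30,30,30,30,30]}}

```text
time_s: 6.9
tcp_pos: [0.5078, 0.1577, 0.0836]
ee_rot: [[1.0, 0.0, 0.001], [0.0, -1.0, 0.001], [0.001, -0.001, -1.0]]
wrist_force: [0.6, -0.3, -1.2]
gripper_width: 0.445
gripper_force: 30.0
```

```bash
python3 - <<'E'
from h import *
s=sense();print(s['tcp_pos'],s['wrist_force'])
c=cam('side');cv2.imwrite('pics/s3.png',cv2.resize(c['img'][80:230,180:330,::-1],None,fx=4,fy=4,interpolation=2))
E
```

```text
[0.50778811 0.15770671 0.0836106 ] [ 0.60127426 -0.31451863 -1.24549256]
```

Force is still at the carrying load, so it hasn't touched yet. I'll go down in small steps.

{"name": "step_arm", "arguments": {"linear": [[0,2,1],[0,0,1],[0,0,0]], "delta_rot": [[0,0,0],[0,0,0],[0,0,0]], "grip": [30,30,30]}}

```text
time_s: 7.32
tcp_pos: [0.5074, 0.1554, 0.081]
ee_rot: [[1.0, 0.0, 0.0], [0.0, -1.0, 0.0], [0.0, -0.0, -1.0]]
wrist_force: [1.1, 0.0, -1.9]
gripper_width: 0.448
gripper_force: 30.0
```

{"name": "step_arm", "arguments": {"linear": [[0,0,1],[0,0,0]], "delta_rot": [[0,0,0],[0,0,0]], "grip": [30,30]}}

```text
time_s: 7.58
tcp_pos: [0.508, 0.1554, 0.0809]
ee_rot: [[1.0, 0.001, 0.002], [0.001, -1.0, 0.0], [0.002, -0.0, -1.0]]
wrist_force: [-0.3, -1.7, 4.7]
gripper_width: 0.447
gripper_force: 30.0
```

Contact. Release and rise.

{"name": "step_arm", "arguments": {"linear": [[0,0,0],[0,0,0],[0,0,0],[0,0,0],[0,0,-20],[0,0,-40],[0,0,-50],[0,0,-50],[0,0,-50],[0,0,0]], "delta_rot": [[0,0,0],[0,0,0],[0,0,0],[0,0,0],[0,0,0],[0,0,0],[0,0,0],[0,0,0],[0,0,0],[0,0,0]], "grip": [80,80,80,80,80,80,80,80,80,80]}}

```text
time_s: 8.82
tcp_pos: [0.5094, 0.1564, 0.2948]
ee_rot: [[1.0, 0.001, 0.009], [0.001, -1.0, 0.005], [0.009, -0.005, -1.0]]
wrist_force: [0.5, 0.3, -0.2]
gripper_width: 0.922
gripper_force: 0.0
```

{"name": "step_arm", "arguments": {"linear": [[10,40,0],[10,45,0],[12,45,0],[12,45,0],[12,45,0],[12,45,0],[10,30,0],[6,13,0],[0,0,0]], "delta_rot": [[0,0,0],[0,0,0],[0,0,0],[0,0,0],[0,0,0],[0,0,0],[0,0,0],[0,0,0],[0,0,0]], "grip": [87,87,87,87,87,87,87,87,87]}}

```text
time_s: 9.95
tcp_pos: [0.5913, -0.1527, 0.2888]
ee_rot: [[1.0, -0.001, -0.002], [-0.001, -1.0, 0.0], [-0.002, -0.0, -1.0]]
wrist_force: [-0.6, 0.4, -0.1]
gripper_width: 1.001
gripper_force: 0.0
```

```bash
python3 - <<'E'
from h import *
s=sense();print(s['tcp_pos'])
c=cam('wrist');save(c,'w4.png')
for l,z in dict(jar=.005,tray=0,tipbox=.05,stirrer=0,beaker=0).items():
    for r in landmark_of('wrist',l)[:2]: print(l,round(r['score'],2),np.round(r['point']),ray(c,r['point'],z).round(4))
E
```

```text
[ 0.59130848 -0.15273225  0.28881143]
jar 0.72 [363. 116.] [ 0.6562 -0.2576  0.005 ]
jar 0.57 [282. 164.] [ 0.5967 -0.1572  0.005 ]
tipbox 0.66 [456. 211.] [ 0.5462 -0.3674  0.05  ]
tipbox 0.57 [360. 311.] [ 0.4086 -0.2608  0.05  ]
stirrer 0.93 [438. 205.] [ 0.5407 -0.3667  0.    ]
beaker 0.6 [261.  79.] [ 0.6998 -0.1315 -0.    ]
```

View pics/w4.png

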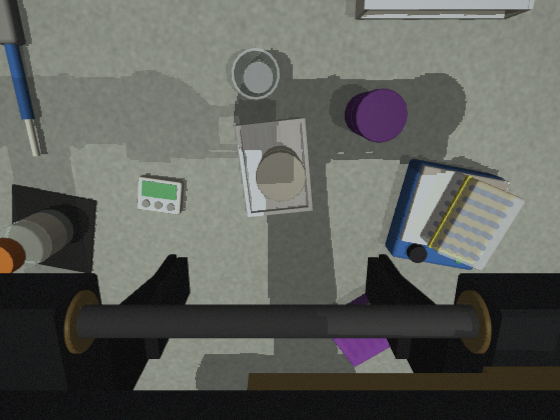

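The picture shows the white jar's lid at (280,173) in the tray, whose corners are near (237,126), (303,119), (312,209) and (248,216). The purple jar is at (377,115). The tip box is at (475,222), turned with its yellow band running obliquely, and the bottle is standing on the mat.

```bash
python3 - <<'E'
from h import *
c=cam('wrist');im=c['img']
print('lid',ray(c,(280.5,173),.083).round(4))
P=np.array([ray(c,p,.013)[:2] for p in [(237,126),(303,119),(312,209),(248,216)]])
print(P.round(4).tolist(),P.mean(0),[np.linalg.norm(P[i]-P[i-1]).round(4) for i in range(4)])
d=P[1]+P[0]-P[2]-P[3];print('tray long dir deg',np.degrees(np.arctan2(d[1],d[0])))
cv2.imwrite('pics/w4c.png',cv2.resize(im[105:225,215:335,::-1],None,fx=5,fy=5,interpolation=2))
E
```

```text
lid [ 0.5997 -0.1539  0.083 ]
[[0.6452, -0.1007], [0.6536, -0.1818], [0.5389, -0.1961], [0.5292, -0.1117]] [ 0.59170584 -0.1475873 ] [np.float64(0.1165), np.float64(0.0815), np.float64(0.1156), np.float64(0.085)]
tray long dir deg 6.247412767365946
```

View pics/w4c.png

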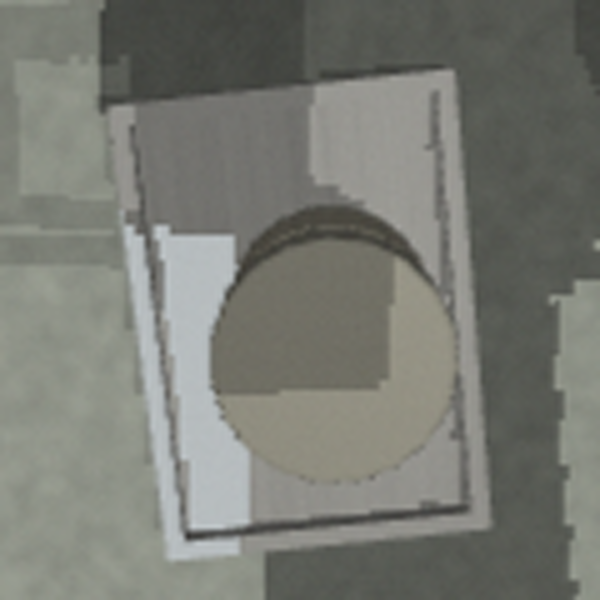

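```bash
python3 - <<'E'
from h import *
c=cam('wrist');print(sense()['tcp_pos'])
print('lid',ray(c,(282.2,177),.083).round(4))
P=np.array([ray(c,p,.013)[:2] for p in [(237,126.4),(306,119),(313,210.6),(248.4,217)]])
print(P.round(4).tolist(),P.mean(0),[np.linalg.norm(P[i]-P[i-1]).round(4) for i in range(4)])
d=P[1]+P[0]-P[2]-P[3];print('tray long dir deg',np.degrees(np.arctan2(d[1],d[0])))
E
```

```text
[ 0.59135321 -0.15183582  0.29028091]
lid [ 0.5953 -0.1559  0.083 ]
[[0.6447, -0.1009], [0.6536, -0.1857], [0.5367, -0.1977], [0.5278, -0.1123]] [ 0.59067889 -0.14912725] [np.float64(0.1174), np.float64(0.0852), np.float64(0.1175), np.float64(0.0858)]
tray long dir deg 5.725011266986738
```

{"name": "step_arm", "arguments": {"linear": [[4.5,4,40],[0,0,50],[0,0,50],[0,0,50],[0,0,30],[0,0,14],[0,0,0],[0,0,0],[0,0,0],[0,0,0]], "delta_rot": [[0,0,0],[0,0,0],[0,0,0],[0,0,0],[0,0,0],[0,0,0],[0,0,0],[0,0,0],[0,0,0],[0,0,0]], "grip": [87,87,87,87,87,87,87,45,45,45]}}

```text
time_s: 11.6
tcp_pos: [0.5964, -0.1566, 0.0569]
ee_rot: [[1.0, 0.0, 0.002], [0.0, -1.0, -0.0], [0.002, 0.0, -1.0]]
wrist_force: [-0.3, 0.3, 1.2]
gripper_width: 0.745
gripper_force: 0.0
```

{"name": "step_arm", "arguments": {"linear": [[0,0,0],[0,0,0],[0,0,-10],[0,0,-30],[0,0,-50],[0,0,-50],[0,0,-50],[0,0,-10],[0,0,0]], "delta_rot": [[0,0,0],[0,0,0],[0,0,0],[0,0,0],[0,0,0],[0,0,0],[0,0,0],[0,0,0],[0,0,0]], "grip": [45,45,45,45,45,45,45,45,45]}}

```text
time_s: 12.72
tcp_pos: [0.5957, -0.1564, 0.2562]
ee_rot: [[1.0, -0.0, 0.001], [-0.0, -1.0, 0.001], [0.001, -0.001, -1.0]]
wrist_force: [0.3, -0.3, -1.8]
gripper_width: 0.613
gripper_force: 30.0
```

{"name": "step_arm", "arguments": {"linear": [[-3,-25,0],[-8,-50,0],[-8,-50,0],[-8,-50,0],[-8,-50,0],[-8,-50,0],[-8,-50,0],[-8,-50,0],[-8,-50,0],[-7,-50,0]], "delta_rot": [[0,0,0],[0,0,0],[0,0,0],[0,0,0],[0,0,0],[0,0,0],[0,0,0],[0,0,0],[0,0,0],[0,0,0]], "grip": [45,45,45,45,45,45,45,45,45,45]}}

```text
time_s: 13.98
tcp_pos: [0.5203, 0.3193, 0.2533]
ee_rot: [[1.0, 0.0, -0.004], [0.0, -1.0, -0.003], [-0.004, 0.003, -1.0]]
wrist_force: [0.6, -0.9, -0.6]
gripper_width: 0.617
gripper_force: 30.0
```

{"name": "step_arm", "arguments": {"linear": [[-4,-35,0],[0,-20,0],[0,0,0],[0,0,0]], "delta_rot": [[0,0,0],[0,0,0],[0,0,0],[0,0,0]], "grip": [45,45,45,45]}}

```text
time_s: 14.48
tcp_pos: [0.5178, 0.3723, 0.2552]
ee_rot: [[1.0, -0.001, -0.001], [-0.001, -1.0, -0.001], [-0.001, 0.001, -1.0]]
wrist_force: [-0.9, -0.5, -0.9]
gripper_width: 0.616
gripper_force: 30.0
```

```bash
python3 - <<'E'
from h import *
s=sense();print(s['tcp_pos'],s['gripper_force'])
c=cam('wrist');cv2.imwrite('pics/w5.png',cv2.resize(c['img'][100:320,190:370,::-1],None,fx=2.7,fy=2.7,interpolation=2))
print(ray(c,(280,170),.044))
E
```

```text
[0.51780153 0.37227441 0.25522258] 29.99819040298462
[0.52835608 0.37010444 0.044     ]
```

View pics/w5.png

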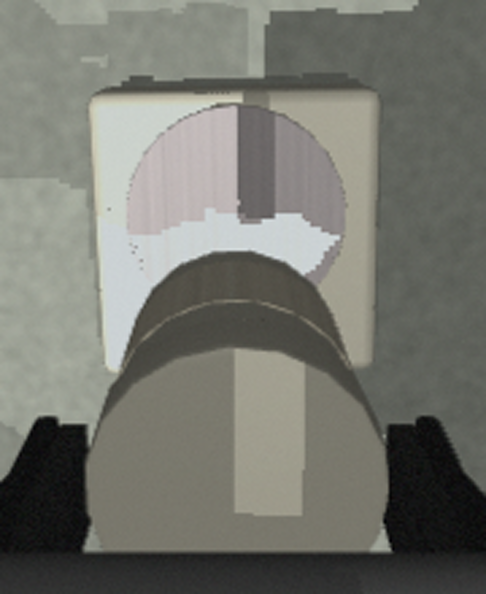

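```bash
python3 - <<'E'
from h import *
c=cam('wrist');t=sense()['tcp_pos'];print(t)
e=c['fx'];P=np.array([ray(c,(190+a/2.7,100+b/2.7),.044) for a,b in((127,212),(346,212),(236.5,103))]);print('pan pts',P.round(4).tolist())
print('pan centre ~',P[:2].mean(0)[1], P[2][0]-.045)
Q=np.array([ray(c,(190+a/2.7,100+b/2.7),t[2]+.027) for a,b in((87,480),(388,480),(237,348))]);print('lid',Q.round(4).tolist(),Q[:2].mean(0)[1],Q[2][0]-.0275)
E
```

```text
[0.51803569 0.37217275 0.25595559]
pan pts [[0.5192, 0.4174, 0.044], [0.519, 0.3281, 0.044], [0.5628, 0.3727, 0.044]]
pan centre ~ 0.3727385972231416 0.5177896477717412
lid [[0.5196, 0.3993, 0.283], [0.5195, 0.3465, 0.283], [0.544, 0.3729, 0.283]] 0.37288291991885786 0.5165274848303784
```

The pan shows clearly below and ahead of the held jar. They are centred to within about 1.5 mm, so I'll lower.

{"name": "step_arm", "arguments": {"linear": [[1,0,40],[0,0,45],[0,0,40],[0,0,20],[0,0,8],[0,0,3],[0,0,0],[0,0,0]], "delta_rot": [[0,0,0],[0,0,0],[0,0,0],[0,0,0],[0,0,0],[0,0,0],[0,0,0],[0,0,0]], "grip": [45,45,45,45,45,45,45,45]}}

```text
time_s: 15.58
tcp_pos: [0.5193, 0.3738, 0.1011]
ee_rot: [[1.0, 0.0, 0.001], [0.0, -1.0, 0.002], [0.001, -0.002, -1.0]]
wrist_force: [-0.1, 0.1, -1.0]
gripper_width: 0.617
gripper_force: 30.0
```

{"name": "step_arm", "arguments": {"linear": [[0,0,1],[0,0,1],[0,0,0]], "delta_rot": [[0,0,0],[0,0,0],[0,0,0]], "grip": [45,45,45]}}

```text
time_s: 15.95
tcp_pos: [0.5187, 0.3734, 0.0978]
ee_rot: [[1.0, 0.0, -0.0], [0.0, -1.0, -0.0], [-0.0, 0.0, -1.0]]
wrist_force: [-0.1, 0.2, -2.2]
gripper_width: 0.618
gripper_force: 30.0
```

{"name": "step_arm", "arguments": {"linear": [[0,0,1],[0,0,0]], "delta_rot": [[0,0,0],[0,0,0]], "grip": [45,45]}}

```text
time_s: 16.2
tcp_pos: [0.5187, 0.3734, 0.0968]
ee_rot: [[1.0, 0.0, -0.0], [0.0, -1.0, -0.0], [-0.0, 0.0, -1.0]]
wrist_force: [0.1, -0.2, -1.4]
gripper_width: 0.612
gripper_force: 30.0
```

{"name": "step_arm", "arguments": {"linear": [[0,0,1],[0,0,0]], "delta_rot": [[0,0,0],[0,0,0]], "grip": [45,45]}}

```text
time_s: 16.45
tcp_pos: [0.5188, 0.3734, 0.0958]
ee_rot: [[1.0, 0.0, -0.0], [0.0, -1.0, -0.0], [-0.0, 0.0, -1.0]]
wrist_force: [0.1, -0.4, -1.5]
gripper_width: 0.615
gripper_force: 30.0
```

{"name": "step_arm", "arguments": {"linear": [[0,0,1],[0,0,0]], "delta_rot": [[0,0,0],[0,0,0]], "grip": [45,45]}}

```text
time_s: 16.7
tcp_pos: [0.519, 0.3735, 0.0954]
ee_rot: [[1.0, 0.0, 0.001], [0.0, -1.0, 0.0], [0.001, -0.0, -1.0]]
wrist_force: [-0.9, -0.5, 0.6]
gripper_width: 0.617
gripper_force: 30.0
```

{"name": "step_arm", "arguments": {"linear": [[0,0,0],[0,0,0],[0,0,0],[0,0,0],[0,0,-20],[0,0,-40],[0,0,-50],[0,0,-50],[0,0,-40],[0,0,0]], "delta_rot": [[0,0,0],[0,0,0],[0,0,0],[0,0,0],[0,0,0],[0,0,0],[0,0,0],[0,0,0],[0,0,0],[0,0,0]], "grip": [87,87,87,87,87,87,87,87,87,87]}}

```text
time_s: 17.95
tcp_pos: [0.5202, 0.3744, 0.2997]
ee_rot: [[1.0, 0.0, 0.007], [0.0, -1.0, 0.006], [0.007, -0.006, -1.0]]
wrist_force: [0.2, 0.5, -1.3]
gripper_width: 0.998
gripper_force: 0.0
```

{"name": "step_arm", "arguments": {"linear": [[2,30,0],[2,50,0],[2,50,0],[2,50,0],[2,50,0],[2,50,0],[2,50,0],[2,50,0],[2,50,0],[2,50,0]], "delta_rot": [[0,0,0],[0,0,0],[0,0,0],[0,0,0],[0,0,0],[0,0,0],[0,0,0],[0,0,0],[0,0,0],[0,0,0]], "grip": [87,87,87,87,87,87,87,87,87,87]}}

```text
time_s: 19.2
tcp_pos: [0.5383, -0.1081, 0.2939]
ee_rot: [[1.0, 0.0, -0.002], [0.0, -1.0, 0.0], [-0.002, -0.0, -1.0]]
wrist_force: [0.2, -0.5, -0.8]
gripper_width: 0.999
gripper_force: 0.0
```

{"name": "step_arm", "arguments": {"linear": [[2,50,0],[2,50,0],[2,50,0],[2,50,0],[0,40,0],[0,20,0],[0,0,0],[0,0,0],[0,0,0],[0,0,0]], "delta_rot": [[0,0,0],[0,0,0],[0,0,0],[0,0,0],[0,0,0],[0,0,0],[0,0,0.163],[0,0,0.163],[0,0,0.164],[0,0,0]], "grip": [87,87,87,87,87,87,87,87,87,87]}}

```text
time_s: 20.45
tcp_pos: [0.5469, -0.3659, 0.2944]
ee_rot: [[0.884, -0.468, -0.001], [-0.468, -0.884, 0.001], [-0.001, -0.0, -1.0]]
wrist_force: [-0.2, -0.6, 0.2]
gripper_width: 0.999
gripper_force: 0.0
```

```bash
python3 - <<'E'
from h import *
s=sense();print(s['tcp_pos'],s['joints'].round(1))
c=cam('wrist');save(c,'w6.png')
for l,z in dict(tipbox=.05,stirrer=0).items():
    for r in landmark_of('wrist',l)[:2]: print(l,round(r['score'],2),np.round(r['point']),ray(c,r['point'],z).round(4))
cv2.imwrite('pics/w6.png',cv2.resize(c['img'][80:260,180:380,::-1],None,fx=3,fy=3,interpolation=2))
E
```

```text
[ 0.54691783 -0.36589239  0.29442688] [-19.7  23.   15.1  -0.  -82.2  81.8]
tipbox 0.78 [280. 298.] [ 0.3989 -0.2899  0.05  ]
tipbox 0.63 [278. 172.] [ 0.5486 -0.3668  0.05  ]
```

View pics/w6.png

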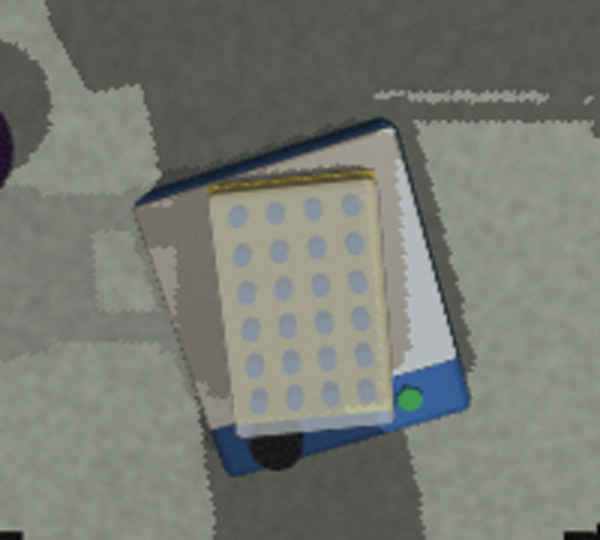

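The yellow-banded tip box stands on the plate; its top corners in the crop are about (211,194), (376,177), (393,424) and (237,437). The plate corners are about (140,205), (395,130), (458,358) and (213,430).

```bash
python3 - <<'E'
from h import *
c=cam('wrist');t=sense();print(t['tcp_pos'])
R=t['ee_rot']
def fit(pts,z):
    P=np.array([ray(c,(180+a/3,80+b/3),z)[:2] for a,b in pts]);d=P[0]+P[1]-P[2]-P[3]
    print('c',P.mean(0).round(4),'len',[np.linalg.norm(P[i]-P[i-1]).round(4) for i in range(4)],'dir',np.degrees(np.arctan2(d[1],d[0])).round(2)); return P.mean(0)
C=fit([(211,194),(376,177),(393,424),(237,437)],.106)
fit([(140,205),(395,130),(458,358),(213,430)],.05)
print('tool yaw',np.degrees(np.arctan2(R[1,0],R[0,0])),'tool shift mm',(R.T@np.r_[C-t['tcp_pos'][:2],0]*1000).round(1))
E
```

```text
[ 0.54696661 -0.36629097  0.29482879]
c [ 0.545  -0.3689] len [np.float64(0.0866), np.float64(0.0557), np.float64(0.0874), np.float64(0.0562)] dir -22.83
c [ 0.5444 -0.3678] len [np.float64(0.0957), np.float64(0.1022), np.float64(0.0939), np.float64(0.1044)] dir -11.29
tool yaw -27.94866894295689 tool shift mm [-0.6  3.2 -0. ]
```

{"name": "step_arm", "arguments": {"linear": [[0,0,0],[-0.5,3,40],[0,0,50],[0,0,50],[0,0,50],[0,0,25],[0,0,11],[0,0,0],[0,0,0],[0,0,0]], "delta_rot": [[0,0,-0.088],[0,0,0],[0,0,0],[0,0,0],[0,0,0],[0,0,0],[0,0,0],[0,0,0],[0,0,0],[0,0,0]], "grip": [87,87,87,87,87,87,87,87,50,50]}}

```text
time_s: 21.9
tcp_pos: [0.5461, -0.3695, 0.0705]
ee_rot: [[0.92, -0.391, 0.003], [-0.391, -0.92, -0.001], [0.003, 0.0, -1.0]]
wrist_force: [-0.4, -0.1, 0.2]
gripper_width: 0.854
gripper_force: 0.0
```

{"name": "step_arm", "arguments": {"linear": [[0,0,0],[0,0,0],[0,0,0],[0,0,-10],[0,0,-30],[0,0,-50],[0,0,-50],[0,0,-40],[0,0,0]], "delta_rot": [[0,0,0],[0,0,0],[0,0,0],[0,0,0],[0,0,0],[0,0,0],[0,0,0],[0,0,0],[0,0,0]], "grip": [50,50,50,50,50,50,50,50,50]}}

```text
time_s: 23.02
tcp_pos: [0.5469, -0.3701, 0.254]
ee_rot: [[0.92, -0.391, 0.008], [-0.391, -0.92, -0.004], [0.009, 0.001, -1.0]]
wrist_force: [0.2, 0.9, -1.9]
gripper_width: 0.663
gripper_force: 29.9
```

{"name": "step_arm", "arguments": {"linear": [[0,0,0],[0,0,0],[0,0,0],[7,-24,0],[15,-50,0],[15,-50,0],[15,-50,0],[11,-30,0],[4,-10,0],[0,0,0]], "delta_rot": [[0,0,-0.167],[0,0,-0.167],[0,0,-0.168],[0,0,0],[0,0,0],[0,0,0],[0,0,0],[0,0,0],[0,0,0],[0,0,0]], "grip": [50,50,50,50,50,50,50,50,50,50]}}

```text
time_s: 24.28
tcp_pos: [0.5902, -0.1492, 0.2481]
ee_rot: [[0.995, 0.101, -0.002], [0.101, -0.995, 0.0], [-0.002, -0.0, -1.0]]
wrist_force: [-0.0, -0.4, -1.0]
gripper_width: 0.662
gripper_force: 29.9
```

{"name": "step_arm", "arguments": {"linear": [[0,0,0]], "delta_rot": [[0,0,0]], "grip": [50]}}

```text
time_s: 24.4
tcp_pos: [0.5901, -0.1505, 0.2485]
ee_rot: [[0.995, 0.099, -0.001], [0.099, -0.995, -0.0], [-0.001, -0.0, -1.0]]
wrist_force: [-0.2, -0.1, -0.6]
gripper_width: 0.667
gripper_force: 29.9
```

```bash
python3 - <<'E'
from h import *
s=sense();print(s['tcp_pos'],s['ee_rot'][:2,0])
c=cam('wrist')
cv2.imwrite('pics/w7.png',cv2.resize(c['img'][90:330,180:380,::-1],None,fx=2.5,fy=2.5,interpolation=2))
E
```

```text
[ 0.59013843 -0.15047919  0.2485431 ] [0.99510269 0.09884219]
```

View pics/w7.png

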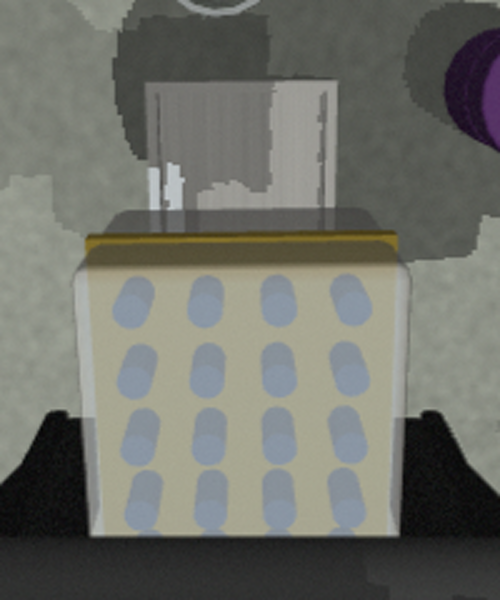

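```bash
python3 - <<'E'
from h import *
c=cam('wrist');t=sense();R=t['ee_rot'];p=t['tcp_pos'];print(p)
f=lambda a,b,z:R.T@(ray(c,(180+a/2.5,90+b/2.5),z)-p)*1000
for n,a,b,z in(('trayL',146,82,.013),('trayR',337,79,.013),('boxbotL',112,208,p[2]-.018),('boxbotR',374,208,p[2]-.018),('bandL',86,236,p[2]+.012),('bandR',398,236,p[2]+.012),('topL',76,270,p[2]+.038),('topR',411,270,p[2]+.038)):print(n,f(a,b,z).round(1))
E
```

```text
[ 0.59020159 -0.15063073  0.24875094]
trayL [ 59.7 -44.5 235.7]
trayR [ 60.9  40.8 235.7]
boxbotL [ 43.3 -30.3  18. ]
boxbotR [43.2 28.2 18. ]
bandL [ 43.4 -31.2 -12. ]
bandR [ 43.4  28.7 -12. ]
topL [ 43.4 -28.5 -38. ]
topR [ 43.3  26.6 -38. ]
```

Tray and box are parallel, with the tray's far edge at crop row 80 and the box front at row 208. I'll shift 2 mm forward and lower.

{"name": "step_arm", "arguments": {"linear": [[2,-1,40],[0,0,50],[0,0,50],[0,0,40],[0,0,25],[0,0,12],[0,0,3],[0,0,0],[0,0,0]], "delta_rot": [[0,0,0],[0,0,0],[0,0,0],[0,0,0],[0,0,0],[0,0,0],[0,0,0],[0,0,0],[0,0,0]], "grip": [50,50,50,50,50,50,50,50,50]}}

```text
time_s: 25.62
tcp_pos: [0.5933, -0.1484, 0.0302]
ee_rot: [[0.995, 0.1, 0.002], [0.1, -0.995, -0.0], [0.002, 0.0, -1.0]]
wrist_force: [-0.1, 0.4, -0.8]
gripper_width: 0.663
gripper_force: 29.9
```

{"name": "step_arm", "arguments": {"linear": [[0,0,1],[0,0,1],[0,0,0]], "delta_rot": [[0,0,0],[0,0,0],[0,0,0]], "grip": [50,50,50]}}

```text
time_s: 26.0
tcp_pos: [0.5924, -0.1483, 0.027]
ee_rot: [[0.995, 0.1, -0.0], [0.1, -0.995, 0.0], [-0.0, -0.0, -1.0]]
wrist_force: [-0.0, 0.4, -0.8]
gripper_width: 0.667
gripper_force: 29.9
```

{"name": "step_arm", "arguments": {"linear": [[0,0,1],[0,0,0]], "delta_rot": [[0,0,0],[0,0,0]], "grip": [50,50]}}

```text
time_s: 26.25
tcp_pos: [0.5924, -0.1483, 0.0258]
ee_rot: [[0.995, 0.1, -0.0], [0.1, -0.995, 0.0], [-0.0, -0.0, -1.0]]
wrist_force: [0.5, 0.6, -1.3]
gripper_width: 0.66
gripper_force: 29.9
```

{"name": "step_arm", "arguments": {"linear": [[0,0,1],[0,0,0]], "delta_rot": [[0,0,0],[0,0,0]], "grip": [50,50]}}

```text
time_s: 26.5
tcp_pos: [0.5924, -0.1483, 0.0248]
ee_rot: [[0.995, 0.1, -0.0], [0.1, -0.995, -0.0], [-0.0, -0.0, -1.0]]
wrist_force: [-0.2, -0.5, -1.4]
gripper_width: 0.664
gripper_force: 29.9
```

{"name": "step_arm", "arguments": {"linear": [[0,0,1],[0,0,0]], "delta_rot": [[0,0,0],[0,0,0]], "grip": [50,50]}}

```text
time_s: 26.75
tcp_pos: [0.5926, -0.1483, 0.0245]
ee_rot: [[0.995, 0.1, 0.0], [0.1, -0.995, -0.0], [0.0, 0.0, -1.0]]
wrist_force: [-1.2, -0.2, 3.1]
gripper_width: 0.663
gripper_force: 29.9
```

Contact. I'll release, rise and look back at the fit.

{"name": "step_arm", "arguments": {"linear": [[0,0,0],[0,0,0],[0,0,0],[0,0,0],[0,0,-20],[0,0,-50],[0,0,-60],[0,0,-60],[0,0,-60],[0,0,0]], "delta_rot": [[0,0,0],[0,0,0],[0,0,0],[0,0,0],[0,0,0],[0,0,0],[0,0,0],[0,0,0],[0,0,0],[0,0,0]], "grip": [87,87,87,87,87,87,87,87,87,87]}}

```text
time_s: 28.0
tcp_pos: [0.5952, -0.1489, 0.2807]
ee_rot: [[0.995, 0.1, 0.013], [0.1, -0.995, -0.002], [0.013, 0.003, -1.0]]
wrist_force: [0.8, 0.0, -0.2]
gripper_width: 0.998
gripper_force: 0.0
```

{"name": "step_arm", "arguments": {"linear": [[0,0,0]], "delta_rot": [[0,0,0]], "grip": [87]}}

```text
time_s: 28.12
tcp_pos: [0.592, -0.1481, 0.2735]
ee_rot: [[0.995, 0.1, -0.001], [0.1, -0.995, 0.001], [-0.0, -0.001, -1.0]]
wrist_force: [-0.0, -0.1, -1.3]
gripper_width: 1.003
gripper_force: 0.0
```

```bash
python3 - <<'E'
from h import *
s=sense();print(s['tcp_pos'])
c=cam('wrist')
a=cv2.resize(c['img'][100:240,190:370,::-1],None,fx=3.3,fy=3.3,interpolation=2)
cv2.imwrite('pics/w8.png',a)
np.save('w8.npy',c['world_to_cam'])
E
```

```text
[ 0.59199678 -0.14807338  0.27348069]
```

View pics/w8.png

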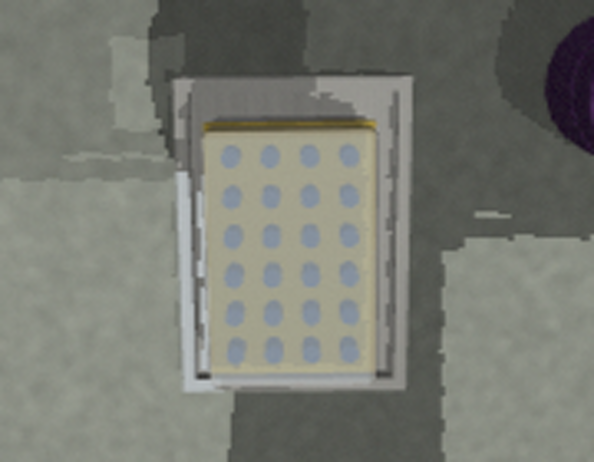

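```bash
python3 - <<'E'
from h import *
c=cam('wrist');R=sense()['ee_rot'];p=sense()['tcp_pos']
def fit(n,pts,z):
    P=np.array([R.T@(ray(c,(190+a/3.3,100+b/3.3),z)-p)*1000 for a,b in pts]);d=P[0]+P[1]-P[2]-P[3]
    print(n,P.mean(0).round(1),[np.linalg.norm(P[i]-P[i-1]).round(1) for i in range(4)],np.degrees(np.arctan2(d[1],d[0])).round(2))
fit('tray',[(173,79),(412,76),(405,387),(184,391)],.013)
fit('box',[(203,128),(376,126),(376,378),(211,380)],.061)
E
```

```text
tray [ -0.4   0.8 259. ] [np.float64(117.3), np.float64(85.5), np.float64(116.7), np.float64(85.4)] -0.4
box [  2.4  -0.  211. ] [np.float64(85.2), np.float64(55.8), np.float64(85.1), np.float64(56.7)] -0.9
```

The box sits flat and square in the tray, with its top at crop (205–376, 125–380), centred to within about 2 mm. Now back to the bottle on the mat.

{"name": "step_arm", "arguments": {"linear": [[-6,-36,-20],[-8,-48,0],[-8,-48,0],[-8,-48,0],[-8,-48,0],[-8,-48,0],[-6,-27,0],[-2,-8,0],[0,0,0],[0,0,0]], "delta_rot": [[0,0,0],[0,0,0],[0,0,0],[0,0,0],[0,0,0],[0,0,0],[0,0,0],[0,0,0],[0,0,0],[0,0,0]], "grip": [87,87,87,87,87,87,87,87,87,87]}}

```text
time_s: 29.48
tcp_pos: [0.5078, 0.1548, 0.2935]
ee_rot: [[0.995, 0.099, -0.001], [0.099, -0.995, -0.001], [-0.001, 0.001, -1.0]]
wrist_force: [-0.2, -0.7, 0.4]
gripper_width: 0.999
gripper_force: 0.0
```

```bash
python3 - <<'E'
from h import *
s=sense();R=s['ee_rot'];p=s['tcp_pos'];print(p)
c=cam('wrist')
hsv=cv2.cvtColor(c['img'],cv2.COLOR_RGB2HSV)
m=((hsv[...,0]>3)&(hsv[...,0]<20)&(hsv[...,1]>170)&(hsv[...,2]>90)).astype(np.uint8)
n,_,st,ce=cv2.connectedComponentsWithStats(m)
for i in np.argsort(-st[1:,4])[:2]+1:
  x,y,w,h,a=st[i];q=(x+w/2-.5,y+h-.5-w/2);print(st[i],(R.T@(ray(c,q,.112)-p)*1000).round(1),ray(c,q,.112).round(4))
E
```

```text
[0.50778393 0.15482851 0.29351905]
[ 261  165   37   38 1095] [  1.8   0.7 181.5] [0.5095 0.1542 0.112 ]
```

{"name": "step_arm", "arguments": {"linear": [[1.5,0.5,40],[0,0,50],[0,0,50],[0,0,45],[0,0,20],[0,0,7],[0,0,0],[0,0,0],[0,0,0],[0,0,0]], "delta_rot": [[0,0,0],[0,0,0],[0,0,0],[0,0,0],[0,0,0],[0,0,0],[0,0,0],[0,0,0],[0,0,0],[0,0,0]], "grip": [87,87,87,87,87,87,87,30,30,30]}}

```text
time_s: 30.78
tcp_pos: [0.5094, 0.1556, 0.0826]
ee_rot: [[0.995, 0.1, 0.001], [0.1, -0.995, 0.001], [0.001, -0.001, -1.0]]
wrist_force: [-0.6, -0.4, 0.5]
gripper_width: 0.75
gripper_force: 0.0
```

{"name": "step_arm", "arguments": {"linear": [[0,0,0],[0,0,0],[0,0,0],[0,0,-10],[0,0,-30],[0,0,-50],[0,0,-50],[0,0,-50],[0,0,0],[0,0,0]], "delta_rot": [[0,0,0],[0,0,0],[0,0,0],[0,0,0],[0,0,0],[0,0,0],[0,0,0],[0,0,0],[0,0,0],[0,0,0]], "grip": [30,30,30,30,30,30,30,30,30,30]}}

```text
time_s: 32.02
tcp_pos: [0.5083, 0.1552, 0.2713]
ee_rot: [[0.995, 0.1, -0.002], [0.1, -0.995, 0.0], [-0.002, -0.0, -1.0]]
wrist_force: [-0.8, -0.8, -2.1]
gripper_width: 0.45
gripper_force: 30.0
```

{"name": "step_arm", "arguments": {"linear": [[-1,24,0],[-2,50,0],[-2,50,0],[-2,50,0],[-1.5,50,0],[-1.5,50,0],[-1.5,50,0],[-1.5,50,0],[-1.5,50,0],[-1,50,0]], "delta_rot": [[0,0,0],[0,0,0],[0,0,0],[0,0,0],[0,0,0],[0,0,0],[0,0,0],[0,0,0],[0,0,0],[0,0,0]], "grip": [30,30,30,30,30,30,30,30,30,30]}}

```text
time_s: 33.28
tcp_pos: [0.5402, -0.319, 0.2694]
ee_rot: [[0.995, 0.1, -0.004], [0.1, -0.995, 0.002], [-0.004, -0.002, -1.0]]
wrist_force: [0.9, 1.1, -1.0]
gripper_width: 0.443
gripper_force: 30.0
```

{"name": "step_arm", "arguments": {"linear": [[-1,35,0],[0,15.5,0],[0,0,0],[0,0,0]], "delta_rot": [[0,0,0],[0,0,0],[0,0,0],[0,0,0]], "grip": [30,30,30,30]}}

```text
time_s: 33.78
tcp_pos: [0.5451, -0.367, 0.2715]
ee_rot: [[0.995, 0.101, -0.001], [0.101, -0.995, 0.001], [-0.001, -0.001, -1.0]]
wrist_force: [0.5, -0.7, -2.0]
gripper_width: 0.446
gripper_force: 30.0
```

```bash
python3 - <<'E'
from h import *
s=sense();print(s['tcp_pos'])
c=cam('wrist')
cv2.imwrite('pics/w9.png',cv2.resize(c['img'][100:330,170:390,::-1],None,fx=2.5,fy=2.5,interpolation=2))
E
```

```text
[ 0.54513963 -0.36697344  0.27152014]
```

View pics/w9.png

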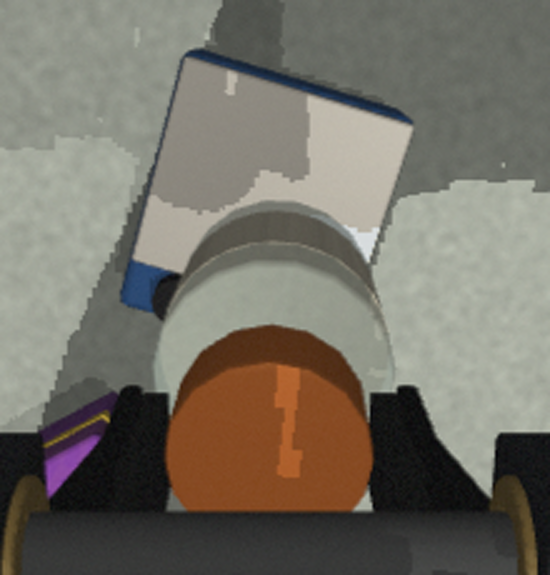

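```bash
python3 - <<'E'
from h import *
c=cam('wrist');R=sense()['ee_rot'];p=sense()['tcp_pos'];print(p)
f=lambda a,b,z:R.T@(ray(c,(170+a/2.5,100+b/2.5),z)-p)*1000
A,B,D=f(188,57,.05),f(412,123,.05),f(132,262,.05)
print('len',np.linalg.norm(A-B),np.linalg.norm(A-D),'plate',((B+D)/2).round(1))
z=p[2]+.0315
L,Rr,T=f(166,450,z),f(373,450,z),f(269.5,361,z);print('cap y',(L+Rr)[1]/2,(Rr-L)[1],'x',T[0]-20)
b=f(275,203,p[2]-.0765);print('bottom rim x',b[0]-28,b[1])
E
```

```text
[ 0.54538387 -0.36686543  0.27221387]
len 102.10971474524806 96.15400430246011 plate [ 2.000e-01 -9.000e-01  2.222e+02]
cap y -0.7792789568307796 38.17948067932705 x 0.27578057015323054
bottom rim x -1.5293503471219019 0.9081108504748228
```

The bottle is held over the plate, which has corners at (188,57), (412,123) and (132,262). It is centred within about 1 mm, so I'll lower.

{"name": "step_arm", "arguments": {"linear": [[0,0,35],[0,0,45],[0,0,35],[0,0,15],[0,0,7],[0,0,3],[0,0,1],[0,0,0],[0,0,0]], "delta_rot": [[0,0,0],[0,0,0],[0,0,0],[0,0,0],[0,0,0],[0,0,0],[0,0,0],[0,0,0],[0,0,0]], "grip": [30,30,30,30,30,30,30,30,30]}}

```text
time_s: 35.0
tcp_pos: [0.5455, -0.3683, 0.1316]
ee_rot: [[0.995, 0.1, 0.001], [0.1, -0.995, -0.0], [0.001, 0.001, -1.0]]
wrist_force: [0.1, -0.2, -1.2]
gripper_width: 0.443
gripper_force: 30.0
```

{"name": "step_arm", "arguments": {"linear": [[0,0,1],[0,0,0]], "delta_rot": [[0,0,0],[0,0,0]], "grip": [30,30]}}

```text
time_s: 35.25
tcp_pos: [0.5452, -0.3682, 0.1299]
ee_rot: [[0.995, 0.1, -0.0], [0.1, -0.995, 0.0], [-0.0, -0.0, -1.0]]
wrist_force: [-0.2, 1.0, -1.5]
gripper_width: 0.449
gripper_force: 30.0
```

{"name": "step_arm", "arguments": {"linear": [[0,0,1],[0,0,0]], "delta_rot": [[0,0,0],[0,0,0]], "grip": [30,30]}}

```text
time_s: 35.5
tcp_pos: [0.5451, -0.3681, 0.1288]
ee_rot: [[0.995, 0.1, -0.0], [0.1, -0.995, 0.0], [-0.0, -0.0, -1.0]]
wrist_force: [0.4, 0.3, -2.9]
gripper_width: 0.449
gripper_force: 30.0
```

{"name": "step_arm", "arguments": {"linear": [[0,0,1],[0,0,0]], "delta_rot": [[0,0,0],[0,0,0]], "grip": [30,30]}}

```text
time_s: 35.75
tcp_pos: [0.5453, -0.3683, 0.1281]
ee_rot: [[0.995, 0.1, 0.0], [0.1, -0.995, -0.0], [0.0, 0.0, -1.0]]
wrist_force: [-1.0, 0.4, -1.1]
gripper_width: 0.444
gripper_force: 30.0
```

{"name": "step_arm", "arguments": {"linear": [[0,0,1],[0,0,0]], "delta_rot": [[0,0,0],[0,0,0]], "grip": [30,30]}}

```text
time_s: 36.0
tcp_pos: [0.5457, -0.3684, 0.128]
ee_rot: [[0.995, 0.1, 0.001], [0.1, -0.995, -0.001], [0.001, 0.001, -1.0]]
wrist_force: [-0.3, 0.3, 3.1]
gripper_width: 0.452
gripper_force: 30.0
```

Contact. Release, rise and take a final look.

{"name": "step_arm", "arguments": {"linear": [[0,0,0],[0,0,0],[0,0,0],[0,0,0],[0,0,-20],[0,0,-40],[0,0,-50],[0,0,-50],[0,0,0],[0,0,0]], "delta_rot": [[0,0,0],[0,0,0],[0,0,0],[0,0,0],[0,0,0],[0,0,0],[0,0,0],[0,0,0],[0,0,0],[0,0,0]], "grip": [80,80,80,80,80,80,80,80,80,80]}}

```text
time_s: 37.25
tcp_pos: [0.5449, -0.3678, 0.2863]
ee_rot: [[0.995, 0.1, -0.001], [0.1, -0.995, 0.001], [-0.0, -0.001, -1.0]]
wrist_force: [0.3, -0.2, -1.2]
gripper_width: 0.918
gripper_force: 0.0
```

```bash
python3 - <<'E'
from h import *
c=cam('side');w=cam('wrist')
cv2.imwrite('pics/f.png',np.hstack([cv2.resize(c['img'][80:420,150:430,::-1],(400,486)),cv2.resize(w['img'][90:330,170:368,::-1],(400,486))]))
for l,z in dict(bottle=.05,jar=.044,tipbox=.005,beaker=0,timer=0,pipette=0).items():
    for r in landmark_of('side',l)[:2]: print(l,round(r['score'],2),np.round(r['point']),ray(c,r['point'],z).round(3))
E
```

```text
bottle 0.56 [300. 372.] [ 0.545 -0.368  0.05 ]
jar 0.94 [244. 134.] [0.512 0.357 0.044]
jar 0.74 [251. 191.] [0.508 0.098 0.044]
tipbox 0.74 [302. 272.] [ 0.593 -0.139  0.005]
tipbox 0.69 [200. 348.] [ 0.38  -0.278  0.005]
timer 0.66 [304. 271.] [ 0.598 -0.133  0.   ]
timer 0.58 [277. 225.] [0.561 0.014 0.   ]
pipette 0.72 [336. 180.] [0.743 0.16  0.   ]
```

View pics/f.png

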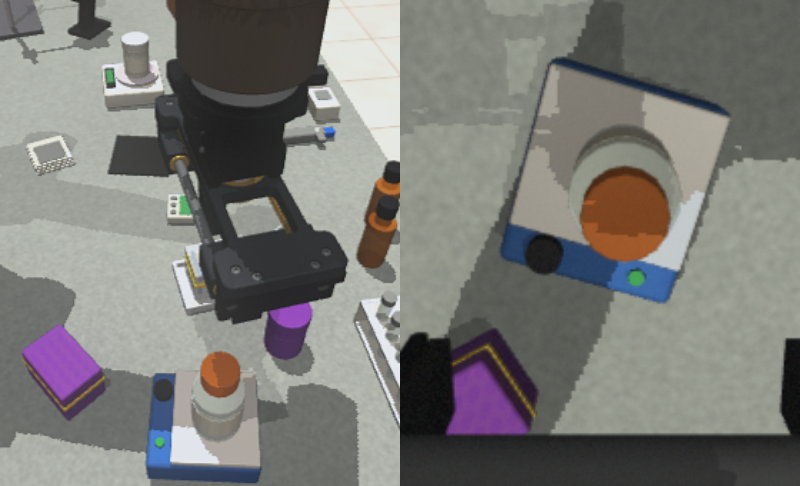

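The bottle stands upright in the middle of the stirrer plate, the jar is on the pan at about (135,60), and the tip box is in the tray. The gripper is clear of everything.

```bash
python3 -c "
from station import *
print(finish_job())"
```

```text
the job is handed in; nothing more can be done
None
```

The job is handed in: the bottle (set down on the mat on the way) is on the stirrer plate, the jar on the balance pan, and the tip box flat and square in the tray, each centred to about 2 mm by the cameras, at about 37 s on the robot's clock; no verdict was returned.

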